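# Draw a parts tray out of the bench rack with the pull hook

### The arm

A 6-joint arm with a two-finger parallel gripper is mounted at the origin on the work surface. World frame = base frame: x ahead of the robot, y to its left, z up, the work surface at z = 0. Lengths are in m, angles in degrees, forces in N, time in s.
With the tool pointing down it reaches from about 0.35 to 0.875 m from the base axis. Payload 4.2 kg.
Tool frame: the origin (TCP) lies on the centre line of the jaws, within the pads' length; the fingertips stand 11 mm ahead of it and the grasp point (between the pads) lies 8 mm behind it (env.finger_overhang is the distance from the TCP to the fingertips, in m); z points along the fingers, y is the line along which they close (so a half turn about z gives the same grasp; the last joint's range is limited). The gripper opens to 87 mm and grips with 3 to 60 N. Pads are 19 mm wide; open, the fingers measure 117 mm over their backs; the gripper's body (75 mm by 190 mm) begins 51 mm behind the grasp point.
Start: joints at [86.265, 22.042, 0.453, 0, -68.411, -14.817], TCP at [0.199, 0.593, 0.234] pointing down, gripper open.
Joint ranges: [-179.83, 179.83], [-69.29, 118.12], [-61.27, 80.66], [-181.25, 117.63], [-171.15, -9.14], [-177.46, 177.46]. Speed limits (degrees/s): [159.86, 159.86, 180, 180, 180, 180].

### API

Orientations are given as [roll, pitch, yaw] about the fixed x, y, z axes, in that order (R = Rz(yaw) Ry(pitch) Rx(roll)).
In Python, from cell import env gives the robot as it stands.
- The arm moves only by the shell command python3 -m pendant 'ROWS' [OPENING] [FORCE]. ROWS is JSON, a list of rows, each a list of 6 numbers: the shift along the world's x, y, z scaled (see below), then the turn, a rotation vector about the world's x, y, z scaled (see below). A call has exactly 10 rows; each row is the pose to reach, as a shift and turn from the pose commanded when the call began; what a row does not reach only later rows make up. The controller multiplies each number of a shift by 40 cm and each number of a turn by 120 degrees. A row lasts 1/8 s, in which the tool goes at most 62.5 mm and 10.7 degrees, less where a joint would pass 70% of its speed; a pose out of reach is approached as far as the arm can. A call with a number of a shift or a turn outside -1 to 1 is refused whole. A call with a gripper value outside its range is refused whole. OPENING is the gripper command: -1 is shut, 1 is fully open, values between are in proportion, set as the call begins (- or left out, the last holds). The fingers move at their own pace and stop on an object; FORCE is the grip in N (left out, the last holds). Time passes only in rows, so rows that repeat a pose let the fingers close, or fill a call up. It gives the time, the measured TCP pose, the force, the opening and the grip force at its end, in the units of the state.
- env.get_state(): the state, without advancing time (a new reading comes with each control period).
- env.capture(name): name is "scene" or "top" or "wrist"; returns the picture (400x640x3 uint8, red, green, blue); there is no depth.
- env.get_calibration(name): a dict with "fx", "fy", "cx", "cy" (pixels), "view" (4x4, takes a point from world to camera coordinates); the wrist camera has in their place "tool_from_camera" (4x4, takes a point from camera to tool coordinates, whose origin is the TCP and whose axes are the flange's). Camera axes: x right, y down, z forward; pixel columns grow to the right and rows downward; lengths in m; the calibration is good to about 2 mm. A picture is of the moment at which its call begins: read the wrist's pose just before it. get_calibration takes no time and is no camera call.
- env.hand_in(): hands the job in; it is judged then, once.
The state is a dict: "clock": time; "joints": joint angles; "qd": joint speeds; "joint_efforts": joint torques, N m; "tool_pos": TCP position; "orientation": TCP orientation; "contact_force": force on the tool from outside, world axes, zero at the start; "moment": the same for the moment, N m; "width": finger opening in m; "finger_force": force on a finger pad.
Only numpy, scipy, OpenCV 4.12 (cv2) and the standard library are available. Lean on these libraries where they do the work, as an engineer would, in place of code of your own. Each camera call takes 0.05 s, during which the arm holds its last target. There are 200 camera calls.

### The job

Take the orange-handled pull hook off its blue rest, lower its tip into the eye of the teal tray and drag that tray straight out of the rack until its front edge lies over the yellow stripe. Move the tray only with the hook and leave the red and grey trays where they are. Then lay the hook back on its rest the way it lay before and let go.

Things in the scene. Friction and masses are not known exactly. Their poses are not given: they have to be found in the camera images.
- hook: Hook (sizes in mm). Origin at lowest point of tip, x from handle to tip, z up. Orange handle 110 long, 24 square, level, centre at (-105,0,65); 9 mm rod runs on from it, then turns down 65 to the tip. Starts level, tip 32 above bench, handle in two fixed blue forks 80 apart, 10 thick, floors at 85, cheeks 15 high, 8 play each side; 70 mm of handle free between them. Lay back within 30.
- tray_teal: Blue-green tray 160x100x50 mm with brass bushes, about 0.5 kg, slides on the bench. Origin: centre of its eye, a flat-lying steel ring 30 above the bench, 44 mm clear inside, bar 8 thick. x points from eye into tray (front face at x=45), z up: the way out is -x. Yellow stripe on the bench, 30 wide, middle 80 in front of the starting front face: pull the tray 80 (60 to 100 is good).
- tray_red: Bystander: same tray and frame in red, with steel rollers; leave it. The three trays stand side by side, 122 mm between centres, in any order, in the bays of a fixed grey rack: dividers 70 high begin 15 behind the tray fronts, 8 play each side; its roof begins 60 behind the fronts, stock on it up to 123 above the bench.
- tray_grey: Bystander: same tray and frame in grey, with dark steel blocks, in the remaining bay; leave it where it is.
Mind the look-alikes: they are no part of the job. Of the things that look like the hook, the largest one is meant.

How it is judged (in metres and radians):
On the way, in this order (a step that is already met when the one before it is completed fails the run):
1. the hook's tip is down inside the teal tray's eye (horizontal distance between hook and tray_teal below 0.026 m and z of hook in the frame of tray_teal below -0.006 m), for 0.1 s.
2. the teal tray has been drawn out to the yellow stripe (60 to 100 mm) with the tip in its eye (all of step 1 and distance of tray_teal from where it was at the start of the episode between 0.06 and 0.1 m), for 0.1 s.
At the end, for the whole second after the job is handed in: The teal tray stands flat, drawn 60 to 100 mm out of its starting place, its front edge over the yellow stripe; the hook lies level on its rest again with its tip within 30 mm of where it was, released; the red and grey trays are within 15 mm of their starts; all at rest (distance of tray_teal from where it was at the start of the episode between 0.06 and 0.1 m and angle between tray_teal's own z axis and vertical below 0.1 rad and distance of hook from where it was at the start of the episode below 0.03 m and angle between hook's own z axis and vertical below 0.17 rad and distance of each of tray_red, tray_grey from where it was at the start of the episode below 0.015 m and linear speed of each of tray_teal, hook below 0.02 m/s); the robot touches nothing.
It fails at once if the robot itself pushes or pulls the teal tray (contact force between any of the fingers, the arm and tray_teal above 1 N).
It fails at once if the red or the grey tray is shifted by more than 20 mm (distance of any of tray_red, tray_grey from where it was at the start of the episode above 0.02 m).
It also fails if it takes over 53 s, if anything falls off the work surface, if the arm or the gripper's body presses on something with over 40 N, if the wrist force passes 120 N, or if a joint passes its speed limit or range.

## Working session

There is one attempt and no reset: what is moved stays moved. The work goes in short steps, Python scripts to look and compute and a shell command to move; the robot and the scene stay as the last step left them, time stands still between calls to the robot, and variables do not carry over. Pictures are saved under pics/ and viewed, at most 10 in all, crops included, and the job is handed in when it is done.

```bash
mkdir -p pics; ls; python3 - <<'E'
from cell import env
import cv2,numpy as np
for n in("scene","top"):
    im=env.capture(n); cv2.imwrite(f"pics/{n}0.png",im[:,:,::-1])
    c=env.get_calibration(n); print(n,c['fx'],c['fy'],c['cx'],c['cy']);print(np.round(c['view'],4).tolist())
print(np.round(env.get_calibration("wrist")['tool_from_camera'],4).tolist(), env.get_state())
E
```

```text
pics
scene 504.96506584102036 504.96506584102036 323.74924436215446 202.63923511595752
[[-0.0474, 0.9988, 0.0079, -0.0449], [0.8135, 0.0432, -0.5799, -0.4583], [-0.5796, -0.021, -0.8146, 1.3849], [0.0, 0.0, 0.0, 1.0]]
top 364.11607255919273 364.11607255919273 323.68148979808365 200.66567685084516
[[0.0016, -1.0, -0.0082, 0.0935], [-0.9995, -0.0013, -0.0331, 0.5878], [0.0331, 0.0083, -0.9994, 0.806], [0.0, 0.0, 0.0, 1.0]]
[[-0.0, -0.9626, -0.2708, 0.0748], [1.0, 0.0001, -0.0005, -0.0003], [0.0005, -0.2708, 0.9626, -0.1485], [0.0, 0.0, 0.0, 1.0]] {'clock': 0.1, 'joints': array([ 8.62627151e+01,  2.20859822e+01,  3.90090407e-01, -2.33781122e-02,
       -6.84132165e+01, -1.48160434e+01]), 'qd': array([-0.06751281, -0.15370644,  0.15569381,  0.19770043,  0.01847275,
       -0.19663016]), 'joint_efforts': array([-3.67075736e-04, -3.91692424e+01,  1.87934357e+01,  4.23181146e+00,
        1.34557433e-02, -7.30264583e-05]), 'tool_pos': array([0.19870067, 0.59204097, 0.2325949 ]), 'orientation': array([ 1.79888963e+02, -6.90139856e-03, -1.85619434e+01]), 'contact_force': array([-0.36514286, -0.23345075,  0.71080413]), 'moment': array([ 0.03078726, -0.00146544, -0.00186271]), 'finger_force': 0.0, 'width': 0.08714708119493116}
```

View pics/scene0.png

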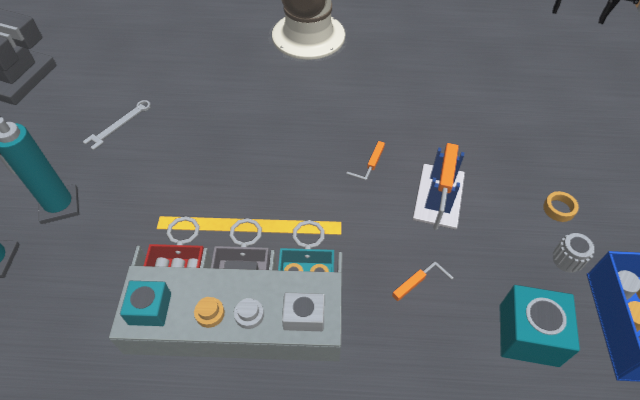

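View pics/top0.png

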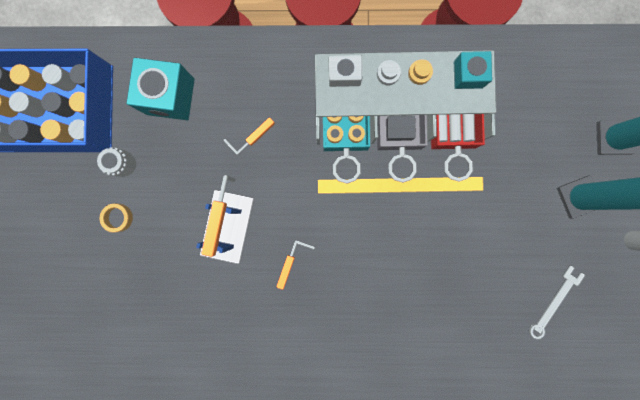

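The scene shows three orange-handled hooks. In the top view they are at (213,228) on the blue forks and white plate, which is the largest and the one on its rest, and at (255,133) and (288,268), which are small and lie on the bench. I choose (213,228). The teal tray with brass bushes is at (346,132) with its eye at (346,168). The teal box (160,87), the stock box (473,69) and the bottles are decoys.

```bash
cat > h.py <<'E'
from cell import env
import cv2,numpy as np
def cam(n,st=None):
    c=env.get_calibration(n); K=np.array([[c['fx'],0,c['cx']],[0,c['fy'],c['cy']],[0,0,1]])
    if n=="wrist":
        from scipy.spatial.transform import Rotation as R
        T=np.eye(4);T[:3,:3]=R.from_euler('xyz',st['orientation'],degrees=True).as_matrix();T[:3,3]=st['tool_pos']
        M=T@np.array(c['tool_from_camera'])
    else: M=np.linalg.inv(np.array(c['view']))
    return K,M
def ray(n,px,z,st=None):
    K,M=cam(n,st); px=np.atleast_2d(px).astype(float)
    d=(M[:3,:3]@np.linalg.inv(K)@np.c_[px,np.ones(len(px))].T).T
    o=M[:3,3]; return o+d*((z-o[2])/d[:,2])[:,None]
def proj(n,p,st=None):
    K,M=cam(n,st); q=(np.linalg.inv(M)@np.r_[p,1])[:3]; q=K@q; return q[:2]/q[2]
E
python3 - <<'E'
from h import *
im=cv2.imread("pics/top0.png"); sc=cv2.imread("pics/scene0.png")
hsv=cv2.cvtColor(im,cv2.COLOR_BGR2HSV)
m=cv2.inRange(hsv,(8,150,120),(18,255,255)); 
for c in cv2.findContours(m,0,1)[0]:
    if cv2.contourArea(c)>100: r=cv2.minAreaRect(c); print("orange",r,[np.round(ray("top",p,.109)[0],4).tolist() for p in cv2.boxPoints(r)])
y=cv2.inRange(hsv,(22,150,150),(32,255,255))
c=max(cv2.findContours(y,0,1)[0],key=cv2.contourArea);b=cv2.boxPoints(cv2.minAreaRect(c));print("stripe",np.round(ray("top",b,0),4).tolist())
# ring: light pixels
g=cv2.inRange(hsv,(0,0,135),(180,60,255)); g[:150]=0;g[190:]=0
for c in cv2.findContours(g,0,1)[0]:
    if cv2.contourArea(c)>80:
        (u,v),r=cv2.minEnclosingCircle(c); e=cv2.fitEllipse(c);print("ring",(u,v),r,e[:2],np.round(ray("top",e[0],.032),4))
a=cv2.resize(im[160:275,180:320],None,fx=5,fy=5,interpolation=2)[:, :]
b=cv2.resize(sc[130:235,400:490],None,fx=5,fy=5,interpolation=2)
cv2.imwrite("pics/crop.png",cv2.resize(a,(700,575)))
E
```

```text
orange ((218.4823455810547, 229.3294219970703), (3.4708876609802246, 53.364898681640625), 12.528807640075684) [[0.4773, 0.3148, 0.109], [0.5797, 0.2931, 0.109], [0.5783, 0.2864, 0.109], [0.4759, 0.3081, 0.109]]
stripe [[0.6102, -0.0514, 0.0], [0.6102, -0.0514, 0.0], [0.6102, -0.0514, 0.0], [0.6102, -0.0514, 0.0]]
ring (458.22955322265625, 165.07261657714844) 15.414828300476074 ((458.1039123535156, 165.7930450439453), (28.319150924682617, 28.996410369873047)) [[ 0.6635 -0.199   0.032 ]]
ring (402.18206787109375, 165.4796600341797) 15.803450584411621 ((402.07672119140625, 166.61087036132812), (27.97071075439453, 29.665220260620117)) [[ 0.6616 -0.0769  0.032 ]]
ring (346.2173156738281, 166.04417419433594) 16.19675636291504 ((346.2237854003906, 167.4971160888672), (27.58470344543457, 30.203447341918945)) [[0.6596 0.045  0.032 ]]
ring (110.92778015136719, 160.7111053466797) 14.703072547912598 ((109.46952819824219, 161.10162353515625), (25.164474487304688, 26.2083797454834)) [[0.6734 0.5656 0.032 ]]
```

View pics/crop.png

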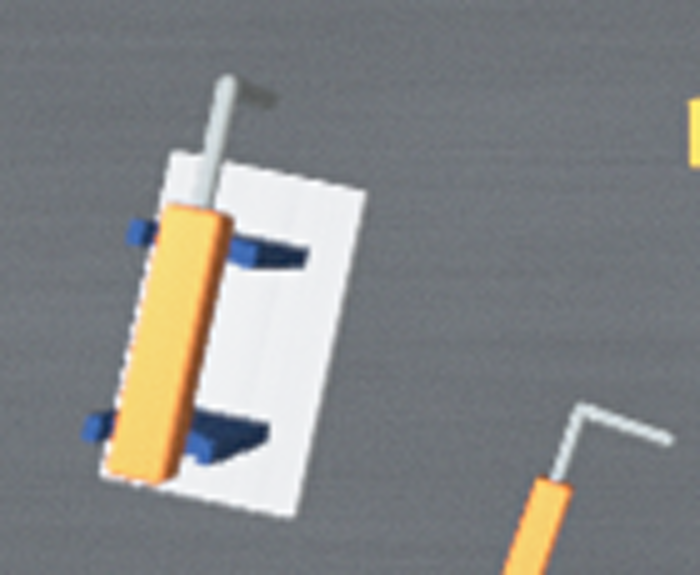

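The crop confirms it: the large hook lies in the blue forks on the white plate, with the rod end at crop (228,80). The top face of the handle runs from (194,209) to (136,476).

```bash
python3 - <<'E'
from h import *
f=ray("top",[180+194/5,160+209/5],.109)[0];r=ray("top",[180+136/5,160+476/5],.109)[0]
t=ray("top",[180+227/5,160+78/5],.101)[0]
d=f-r; print(f,r,"len",np.linalg.norm(d),"yaw",np.degrees(np.arctan2(d[1],d[0])),"mid",(f+r)/2,"rodend",t)
d=t-r; print("yaw2",np.degrees(np.arctan2(d[1],d[0])))
y=cv2.inRange(cv2.cvtColor(cv2.imread("pics/top0.png"),cv2.COLOR_BGR2HSV),(20,100,120),(35,255,255));y[:172]=0;y[200:]=0;y[:,:300]=0
p=np.argwhere(y)[:,::-1];b=ray("top",p,0); l=np.polyfit(b[:,1],b[:,0],1);print("stripe dx/dy",l,b.min(0),b.max(0))
s=env.get_state();print(s['tool_pos'],s['orientation'])
print("shift to above handle /0.4:",((f+r)/2-s['tool_pos'])/.4)
E
```

```text
[0.58191343 0.30061029 0.109     ] [0.47689644 0.32228959 0.109     ] len 0.10723133958448648 yaw -11.664064303171642 mid [0.52940494 0.31144994 0.109     ] rodend [0.63461069 0.290336   0.101     ]
yaw2 -11.453337609196726
stripe dx/dy [-0.01786147  0.62210771] [ 6.07715962e-01 -2.64238382e-01 -1.11022302e-16] [0.64217216 0.10744251 0.        ]
[0.19870067 0.59204097 0.2325949 ] [ 1.79888963e+02 -6.90139856e-03 -1.85619434e+01]
shift to above handle /0.4: [ 0.82676068 -0.70147757 -0.30898724]
```

```bash
python3 -m pendant '[[0.08,-0.07,0,0,0,0.01],[0.19,-0.16,0,0,0,0.02],[0.3,-0.255,0,0,0,0.03],[0.41,-0.35,0,0,0,0.04],[0.52,-0.44,-0.01,0,0,0.05],[0.63,-0.535,-0.02,0,0,0.058],[0.73,-0.62,-0.04,0,0,0.058],[0.8,-0.68,-0.06,0,0,0.058],[0.827,-0.7,-0.06,0,0,0.058],[0.827,-0.7,-0.06,0,0,0.058]]' 1 40
python3 - <<'E'
from h import *
s=env.get_state(); im=env.capture("wrist"); print(s['tool_pos'],s['orientation'],s['clock'])
cv2.imwrite("pics/w1.png",im[:,:,::-1])
for p in([.529,.3114,.109],[.5819,.3006,.109],[.4769,.3223,.109]): print(proj("wrist",p,s))
m=cv2.inRange(cv2.cvtColor(im,cv2.COLOR_RGB2HSV),(5,130,100),(20,255,255))
c=max(cv2.findContours(m,0,1)[0],key=cv2.contourArea); r=cv2.minAreaRect(c);print(r,np.round(ray("wrist",cv2.boxPoints(r),.109,s),4))
E
```

```text
clock: 1.35
tool_pos: [0.5299, 0.3122, 0.2092]
orientation: [180.0, 0.0, -11.7]
contact_force: [-0.0, 0.2, -0.1]
width: 0.0869
finger_force: 0.0
[0.52988795 0.31222038 0.20924429] [ 1.79976205e+02  2.04947720e-02 -1.16605163e+01] 1.35
[323.71041906 204.56303202]
[323.65938014 144.13315266]
[323.48561049 257.82562897]
((447.9999694824219, 315.9999694824219), (15.999998092651367, 297.99993896484375), 90.0) [[0.4272 0.3577 0.109 ]
 [0.3664 0.0632 0.109 ]
 [0.3467 0.0622 0.109 ]
 [0.4085 0.362  0.109 ]]
```

View pics/w1.png

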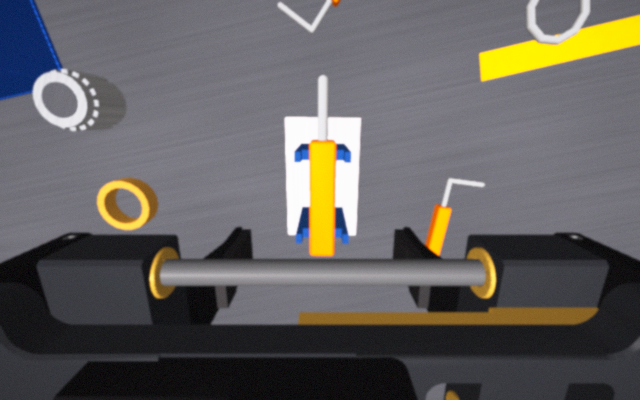

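The wrist view has the handle at columns 310–336, rows 142–256, within 1 mm of the prediction. It is centred under the jaws and straight, so I descend and grip.

```bash
python3 -m pendant '[[0,0,-0.05,0,0,0],[0,0,-0.11,0,0,0],[0,0,-0.17,0,0,0],[0,0,-0.22,0,0,0],[0,0,-0.26,0,0,0],[0,0,-0.285,0,0,0],[0,0,-0.3,0,0,0],[0,0,-0.3,0,0,0],[0,0,-0.3,0,0,0],[0,0,-0.3,0,0,0]]' 1 40
python3 -m pendant '[[0,0,0,0,0,0],[0,0,0,0,0,0],[0,0,0,0,0,0],[0,0,0,0,0,0],[0,0,0,0,0,0],[0,0,0,0,0,0],[0,0,0,0,0,0],[0,0,0,0,0,0],[0,0,0,0,0,0],[0,0,0,0,0,0]]' -1 40
```

```text
clock: 2.65
tool_pos: [0.5299, 0.3127, 0.0901]
orientation: [-179.9, -0.0, -11.6]
contact_force: [0.1, -0.0, -0.9]
width: 0.0872
finger_force: 0.0
clock: 3.9
tool_pos: [0.5296, 0.3125, 0.0895]
orientation: [180.0, -0.0, -11.6]
contact_force: [-0.4, 0.5, 0.4]
width: 0.0237
finger_force: 40.0
```

```bash
python3 -m pendant '[[0,0,0.03,0,0,0],[0,0,0.08,0,0,0],[0,0,0.13,0,0,0],[0,0,0.17,0,0,0],[0,-0.06,0.175,0,0,0.01],[0.01,-0.15,0.175,0,0,0.02],[0.02,-0.25,0.175,0,0,0.04],[0.03,-0.35,0.175,0,0,0.06],[0.04,-0.45,0.175,0,0,0.08],[0.05,-0.55,0.175,0,0,0.1]]' -1 40
python3 -m pendant '[[0.01,-0.07,0,0,0,0.005],[0.012,-0.11,0,0,0,0.005],[0.012,-0.123,0,0,0,0.005],[0.012,-0.123,0,0,0,0.005],[0.012,-0.123,0,0,0,0.005],[0.012,-0.123,0,0,0,0.005],[0.012,-0.123,0,0,0,0.005],[0.012,-0.123,0,0,0,0.005],[0.012,-0.123,0,0,0,0.005],[0.012,-0.123,0,0,0,0.005]]' -1 40
python3 - <<'E'
from h import *
s=env.get_state(); im=env.capture("wrist"); print(s['tool_pos'],s['orientation'],s['clock'])
im2=env.capture("top"); cv2.imwrite("pics/w2.png",np.vstack([cv2.resize(im[:200,160:480],None,fx=1.75,fy=1.75),cv2.resize(im2[100:180,280:440],None,fx=3.5,fy=2.8)])[:,:,::-1])
x=np.array([1,.0175,0]);print("tip predicted",s['tool_pos']+.105*x)
for e in([.6596,.045,.03],):
  print("eye px wrist",proj("wrist",e,s)); print("tip px",proj("wrist",s['tool_pos']+.105*x+[0,0,-.057],s),proj("top",s['tool_pos']+.105*x+[0,0,-.057]))
hsv=cv2.cvtColor(im,cv2.COLOR_RGB2HSV); g=cv2.inRange(hsv,(0,0,135),(180,60,255))
for c in cv2.findContours(g,0,1)[0]:
    if cv2.contourArea(c)>150: print(cv2.boundingRect(c),np.round(cv2.fitEllipse(c)[0],1))
E
```

```text
clock: 5.15
tool_pos: [0.5495, 0.0912, 0.16]
orientation: [-180.0, 0.0, 0.5]
contact_force: [1.6, -0.1, -2.3]
width: 0.0234
finger_force: 40.0
clock: 6.4
tool_pos: [0.5544, 0.0433, 0.1595]
orientation: [180.0, -0.0, 1.0]
contact_force: [0.8, -0.4, -2.4]
width: 0.0238
finger_force: 40.0
[0.55443356 0.04329376 0.15954635] [ 1.79999563e+02 -1.14638463e-04  1.00584381e+00] 6.4
tip predicted [0.65943356 0.04513126 0.15954635]
eye px wrist [322.64187968  83.20691062]
tip px [322.55688142  70.6739741 ] [348.05726398 163.19527331]
(269, 271, 108, 9) [320.7 274.7]
(54, 271, 103, 8) [112.7 274.2]
(32, 129, 91, 131) [ 78.4 192.1]
(556, 29, 73, 92) [593.   79.7]
(423, 29, 70, 92) [457.9  79.8]
(289, 28, 69, 130) [322.9  90.1]
(617, 0, 23, 14) [628.8   6.5]
(584, 0, 31, 15) [598.1   6.3]
(414, 0, 127, 23) [476.6  10.6]
(22, 0, 64, 43) [ 36.5 -65.2]
```

View pics/w2.png

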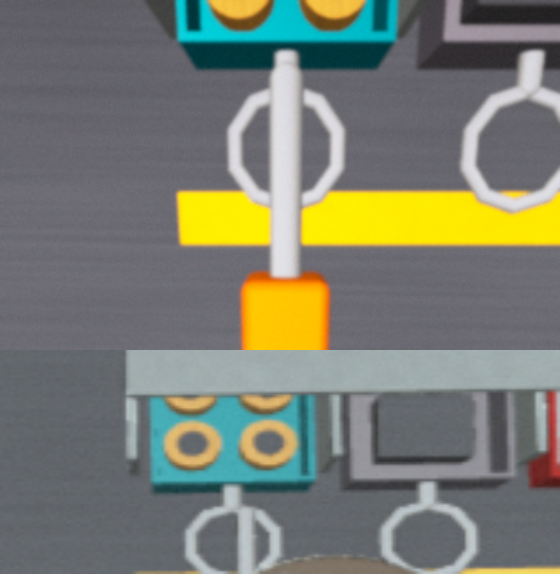

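In the wrist crop the eye centre is at (286,147), right under the rod axis at column 286, and it matches the prediction to about 1 mm. I lower the tip.

```bash
python3 -m pendant '[[0,0,-0.03,0,0,0],[0,0,-0.07,0,0,0],[0,0,-0.11,0,0,0],[0,0,-0.14,0,0,0],[0,0,-0.165,0,0,0],[0,0,-0.185,0,0,0],[0,0,-0.205,0,0,0],[0,0,-0.22,0,0,0],[0,0,-0.22,0,0,0],[0,0,-0.22,0,0,0]]' -1 40
```

```text
clock: 7.75
tool_pos: [0.5547, 0.0434, 0.0719]
orientation: [-180.0, -0.0, 1.0]
contact_force: [0.2, 0.1, -2.3]
width: 0.0233
finger_force: 40.0
```

```bash
python3 - <<'E'
from h import *
s=env.get_state(); im=env.capture("wrist"); im2=env.capture("scene")
cv2.imwrite("pics/w3.png",np.vstack([cv2.resize(im[:160,200:440],None,fx=2,fy=2),cv2.resize(im2[160:300,260:380],(480,280))])[:,:,::-1])
E
```

```text
(no output)
```

View pics/w3.png

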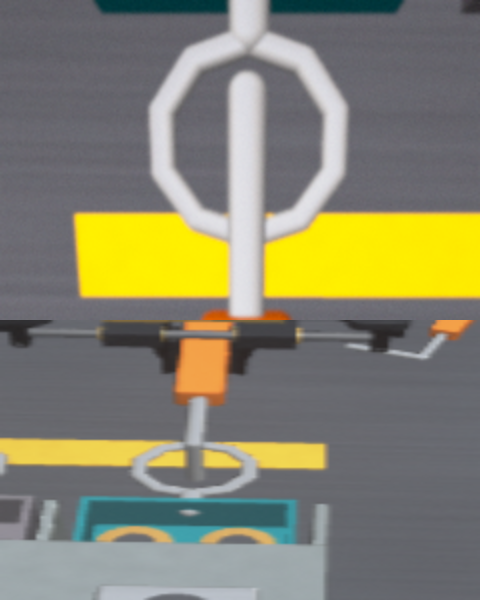

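The tip is down through the eye, with no contact force. I pull 98 mm (about 17.5 mm of slack plus 80 mm).

```bash
python3 -m pendant '[[-0.01,0,0,0,0,0],[-0.025,0,0,0,0,0],[-0.04,-0.001,0,0,0,0],[-0.055,-0.001,0,0,0,0],[-0.07,-0.001,0,0,0,0],[-0.085,-0.001,0,0,0,0],[-0.1,-0.002,0,0,0,0],[-0.115,-0.002,0,0,0,0],[-0.13,-0.002,0,0,0,0],[-0.145,-0.002,0,0,0,0]]' -1 40
python3 -m pendant '[[-0.015,0,0,0,0,0],[-0.03,0,0,0,0,0],[-0.045,-0.001,0,0,0,0],[-0.06,-0.001,0,0,0,0],[-0.075,-0.001,0,0,0,0],[-0.085,-0.002,0,0,0,0],[-0.093,-0.002,0,0,0,0],[-0.1,-0.002,0,0,0,0],[-0.1,-0.002,0,0,0,0],[-0.1,-0.002,0,0,0,0]]' -1 40
python3 - <<'E'
from h import *
def edge(im):
    hsv=cv2.cvtColor(im,cv2.COLOR_BGR2HSV); m=cv2.inRange(hsv,(80,120,60),(100,255,255)); m[:100]=0;m[220:]=0;m[:,:310]=0;m[:,380:]=0
    p=np.argwhere(m)[:,::-1]; return p[:,0].min(),p[:,0].max(),p[:,1].max()
a=cv2.imread("pics/top0.png"); im=env.capture("top")[:,:,::-1].copy(); cv2.imwrite("pics/t4.png",cv2.resize(im[90:250,180:500],None,fx=2.5,fy=2.5))
for q in(a,im): e=edge(q); print(e,ray("top",[(e[0]+e[1])/2,e[2]],.0)[0])
E
```

```text
clock: 9.1
tool_pos: [0.4964, 0.0426, 0.0717]
orientation: [-180.0, -0.0, 1.0]
contact_force: [3.6, -0.4, -3.1]
width: 0.0239
finger_force: 40.0
clock: 10.35
tool_pos: [0.456, 0.0416, 0.0715]
orientation: [180.0, 0.1, 1.0]
contact_force: [2.6, -0.1, -1.3]
width: 0.0235
finger_force: 40.0
(np.int64(323), np.int64(369), np.int64(150)) [0.70361933 0.04377482 0.        ]
(np.int64(323), np.int64(370), np.int64(183)) [0.6282624  0.04267196 0.        ]
```

View pics/t4.png

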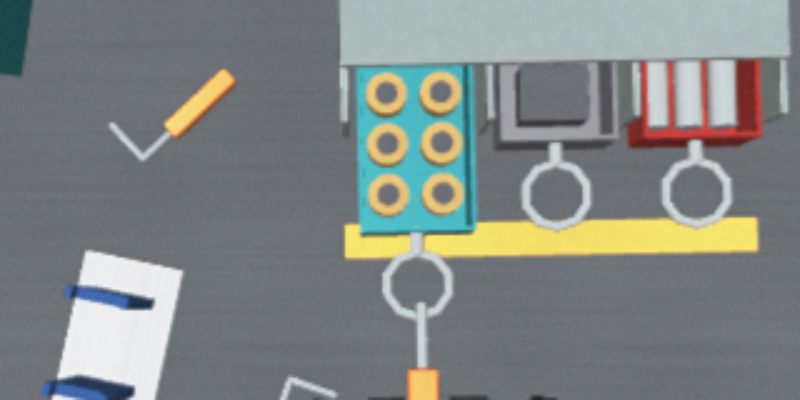

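The front edge of the teal tray lies over the stripe, about 76–80 mm out, and the other trays are unmoved. I unload the hook, lift out and return.

```bash
python3 -m pendant '[[0.01,0,0,0,0,0],[0.025,0,0,0,0,0],[0.04,0,0,0,0,0],[0.04,0,0,0,0,0],[0.04,0,0.03,0,0,0],[0.04,0,0.07,0,0,0],[0.04,0,0.12,0,0,0],[0.04,0,0.17,0,0,0],[0.04,0,0.21,0,0,0],[0.04,0,0.22,0,0,0]]' -1 40
python3 -m pendant '[[0.01,0.05,0,0,0,-0.01],[0.03,0.14,0,0,0,-0.025],[0.05,0.24,0,0,0,-0.04],[0.07,0.34,0,0,0,-0.055],[0.09,0.44,0,0,0,-0.07],[0.115,0.54,0,0,0,-0.085],[0.135,0.63,0,0,0,-0.1],[0.144,0.676,0,0,0,-0.1055],[0.144,0.676,0,0,0,-0.1055],[0.144,0.676,0,0,0,-0.1055]]' -1 40
python3 - <<'E'
from h import *
s=env.get_state();print(s['tool_pos'],s['orientation'])
g=np.array([.5298,.3123,.0893]);print((g-s['tool_pos'])/.4)
E
```

```text
clock: 11.65
tool_pos: [0.4728, 0.0419, 0.1612]
orientation: [-179.9, -0.2, 1.0]
contact_force: [1.1, 0.2, -2.9]
width: 0.0235
finger_force: 40.0
clock: 12.9
tool_pos: [0.5295, 0.3109, 0.1592]
orientation: [179.9, 0.1, -11.7]
contact_force: [-0.4, -0.6, -1.5]
width: 0.0234
finger_force: 40.0
[0.52948454 0.31094365 0.15924616] [ 1.79927611e+02  5.95078632e-02 -1.16818671e+01]
[ 0.00078866  0.00339087 -0.17486541]
```

```bash
python3 -m pendant '[[0,0.003,-0.03,0,0,0],[0,0.003,-0.07,0,0,0],[0,0.003,-0.11,0,0,0],[0,0.003,-0.14,0,0,0],[0,0.003,-0.155,0,0,0],[0,0.003,-0.165,0,0,0],[0,0.003,-0.17,0,0,0],[0,0.003,-0.173,0,0,0],[0,0.003,-0.174,0,0,0],[0,0.003,-0.174,0,0,0]]' -1 40
python3 -m pendant '[[0,0,0,0,0,0],[0,0,0,0,0,0],[0,0,0,0,0,0],[0,0,0,0,0,0],[0,0,0,0,0,0],[0,0,0,0,0,0],[0,0,0,0,0,0],[0,0,0,0,0,0],[0,0,0,0,0,0],[0,0,0,0,0,0]]' 1 40
python3 -m pendant '[[0,0,0.03,0,0,0],[0,0,0.08,0,0,0],[0,0,0.14,0,0,0],[0,0,0.2,0,0,0],[0,0,0.26,0,0,0],[-0.05,0,0.3,0,0,0],[-0.15,0,0.3,0,0,0],[-0.25,0,0.3,0,0,0],[-0.3,0,0.3,0,0,0],[-0.3,0,0.3,0,0,0]]' 1 40
python3 - <<'E'
from h import *
im=env.capture("top")[:,:,::-1].copy(); cv2.imwrite("pics/t5.png",cv2.resize(im[90:275,180:500],None,fx=2.5,fy=2.5))
a=cv2.imread("pics/top0.png"); d=cv2.absdiff(a,im).max(2)
print("diff hook",(d[160:275,190:250]>40).sum(),"bystanders",(d[110:176,378:490]>40).sum())
E
```

```text
clock: 14.15
tool_pos: [0.5301, 0.3134, 0.0902]
orientation: [-180.0, -0.0, -11.6]
contact_force: [0.8, -0.2, -1.2]
width: 0.0233
finger_force: 40.0
clock: 15.4
tool_pos: [0.53, 0.3133, 0.0899]
orientation: [180.0, 0.0, -11.7]
contact_force: [-0.6, -0.7, -1.1]
width: 0.087
finger_force: 0.0
clock: 16.65
tool_pos: [0.4095, 0.3136, 0.211]
orientation: [-179.9, -0.1, -11.6]
contact_force: [0.6, 0.7, 0.5]
width: 0.0872
finger_force: 0.0
diff hook 99 bystanders 0
```

View pics/t5.png

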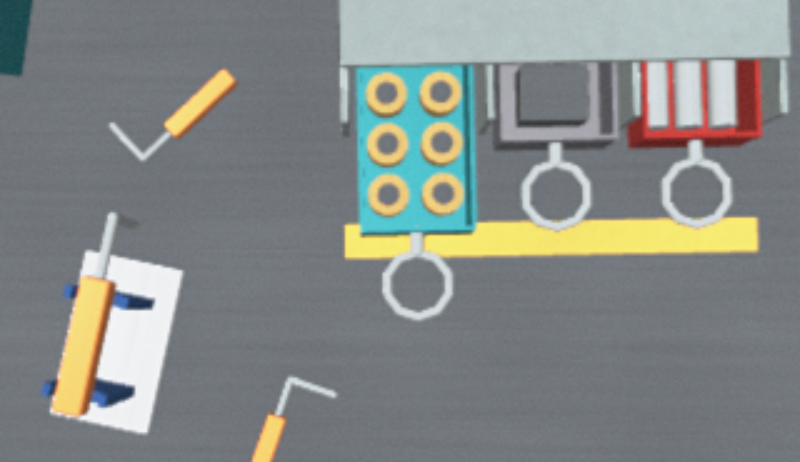

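The hook is back on its forks, the tray's front edge is over the stripe and the bystander trays are unchanged, so I hand in.

```bash
python3 -c "
from cell import env
print(env.hand_in())"
```

```text
the job is handed in; nothing more can be done
None
```

The teal tray is out about 76–80 mm with its front edge over the yellow stripe, the hook is back on its rest and released, the red and grey trays look unmoved, and the job is handed in at about 17 s; no verdict was returned.

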